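Shut and bolt the hatch of the fastener bin

TASK

The hatch on the sloping front of the blue fastener bin stands open: swing it fully shut, then slide its barrel bolt all the way home into the keeper on the frame. Leave the loose nuts, bolts and other hardware where they lie.

Things in the scene. Friction and masses are not known exactly. Their poses are not given: they have to be found in the camera images.
- case: Blue steel fastener bin, fixed, 220 deep (x) x 270 wide (y) x 160 high mm. Origin: centre of its underside; x points from its low front to its high back, z up; its front faces the robot's right (yaw 1.2 to 1.85), so -y points away from the robot. Front wall 50 mm high at x = -110 mm; from there a face 190 mm long slopes up 35 degrees to a flat top.
- slope (a point): Middle of the lower front edge of the sloping face: x = -110, y = 0, z = 50 mm of the bin. Axes: x up the slope (s below), y = the bin's y, z square out of the slope (n below), leaning 35 degrees from vertical to the bin's front. s, y, n are distances in mm from this point; n = 0 is the frame's face.
- carry_handle (a point): Middle of the steel carrying handle's bar, 18 mm thick, along the bin's y at x = 18, z = 245 mm of the bin, above the top of the slope; its legs at y = +-122 mm lean back down to the flat top at x = 62. It is in the way of a gripper straight above the bolt's knob; a tool leaning with the slope (pointing along -n) clears it.
- hatch (a joint): Hatch hinge, rad: 0 = shut flat on the slope, grows as it opens (starts 0.6 to 1.0, limit 1.3). Dark blue plate, s = 16 to 174, 174 wide, 5 thick, 0.4 kg. Hinge line along s at its edge nearest the robot (y = 85, n = 0); the free far edge (y = -89 shut) swings out along n and over towards +y. Its stiff hinge (0.6 N m) holds it where left; 3 to 6 N near the free edge shuts it.
- hatch_hinge (a point): Point on the hinge line at the middle of the hatch's hinged edge (s = 95, y = 85, n = 0). Axes fixed to the hatch: x up the slope, y from the free edge towards the hinge, z out of the outer face.
- hatch_push (a point): Bare spot on the hatch's outer face, good for pushing: 130 mm from the hinge line, at s = 60; shut: y = -45, n = 5. Moves with the hatch; axes as hatch_hinge.
- bolt (a joint): Travel of the barrel bolt, m: 0 = drawn back, 0.045 = fully home at its stop (starts 0 to 0.010). It slides on the hatch to the free edge (-y, away from the robot); 2.5 N friction, no spring. Steel rod 8 mm thick, axis at s = 145, n = 11, in two staples on the hatch with tops at n = 18. Only with the hatch shut does it meet the keeper.
- knob (a point): The bolt's knob: a plain steel pin 14 mm thick standing square out of the hatch from the rod to n = 51 (hatch shut). This point is on its axis at n = 41, 10 mm below its top. Shut: s = 145, y = -20 minus the bolt's travel (-65 when home). Axes as hatch_hinge. Nothing beside it on the hatch or frame is higher than n = 19.
- keeper (a point): Keeper: small steel staple on the frame strip beyond the hatch's free edge, 20 mm long in y, 22 mm wide, top at n = 19. This point is the centre of its hole: s = 145, y = -106, n = 11.
- long_bolt: Loose hex bolt lying on the bench in front of the bin, 143 mm long, head about 33 mm, with a nut on it, along its x. Origin: bench level under its middle. Leave alone.
- short_bolt: Loose hex bolt lying on the bench behind the bin, 70 mm long, head about 27 mm, with a nut on it. Origin: bench level under its middle. Leave alone.
- big_nut: Loose hex nut, 46 mm across flats, 24 mm high, on the bench behind the bin. Origin: centre of its underside. Leave alone.
- washer: Loose dark washer, 60 mm across, 5 mm thick, lying on the bench off the bin's front corner at its -y side. Origin: centre of its underside. Leave alone.
- key_bar: Loose dark square bar 90 x 16 x 16 mm, lying on the bench at the bin's -y side. Origin: centre of its underside. Leave alone.
- top_nut: Loose hex nut, 36 mm across flats, 18 mm high, lying on the flat top of the bin behind the handle. Origin: centre of its underside. Leave alone.

How it is judged:
By the outcome, as a careful person would: the job done as asked, in the order asked, and still so for the second after the job is handed in, with the robot touching nothing.
It also fails if it takes over 45 s, if anything falls off the work surface, if the arm or the gripper's body presses on something with over 40 N, if the wrist force passes 120 N, or if a joint passes its speed limit or range.

ROBOT

A 6-joint arm with a two-finger parallel gripper is mounted at the origin on the work surface. World frame = base frame: x ahead of the robot, y to its left, z up, the work surface at z = 0. Lengths are in mm, angles in rad, forces in N, time in s.
With the tool pointing down it reaches from about 325 to 900 mm from the base axis. Payload 6.1 kg.
Tool frame: the origin (TCP) lies on the centre line of the jaws, within the pads' length; the fingertips stand 17 mm ahead of it and the grasp point (between the pads) lies 2 mm behind it (r.finger_overhang is the z of the fingertips in the tool frame, in mm); z points along the fingers, y is the direction in which the jaws open and shut (so a half turn about z gives the same grasp; the last joint's range is limited). The gripper opens to 85 mm and grips with 20 to 120 N. Pads are 22 mm wide; open, the fingers measure 114 mm over their backs; the gripper's body (76 mm by 85 mm) begins 54 mm behind the grasp point. The pads swing forward as they close: fully open they stand 13 mm farther back than shut.
Start: joints at [1.214, 0.22, 1.526, -0, 1.395, -0.126], TCP at [142.972, 608.42, 248.3] pointing down, gripper open.
Joint ranges: [-2.98, 2.98], [-0.91, 2.08], [0.09, 2.57], [-1.24, 4.39], [0.2, 2.65], [-2.68, 2.68]. Speed limits (rad/s): [2.57, 2.57, 3.01, 3.14, 3.14, 3.14].

INTERFACE

Orientations are given as a unit quaternion [x, y, z, w].
In Python, from cell import r gives the robot as it stands.
- The arm moves only by the shell command python3 -m pendant 'ROWS' [FORCE]. ROWS is text: rows parted by semicolons, each of 7 numbers parted by spaces: the closure, from 0 (fully open) to 1 (shut), then the shift along the tool's x, y, z in m, then the turn, a rotation vector about the tool's x, y, z in degrees. A call has 1 to 20 rows; each row is the pose to reach, as a shift and turn from the pose commanded when the call began, along the tool's axes at that moment; what a row does not reach only later rows make up. A row lasts 1/12 s, in which the tool goes at most 41.7 mm and 7.16 degrees, less where a joint would pass 70% of its speed; a pose out of reach is approached as far as the arm can. A call with a gripper value outside its range is refused whole. The fingers move at their own pace and stop on an object; FORCE is the grip in N (left out, the last holds). Time passes only in rows, so rows that repeat a pose let the fingers close. It gives the time, the measured TCP pose, the force and the opening at its end, in the units of the state.
- r.state(): the state, without advancing time (a new reading comes with each control period).
- r.capture(name): name is "side" or "top"; returns the picture (400x640x3 uint8, red, green, blue); there is no depth.
- r.camera_params(name): a dict with "K" (3x3 intrinsics, pixels), "k1" (the pictures are not rectified: a ray, as slopes to the right and down, at radius r is drawn at 1 + k1 r^2 times it, then the intrinsics apply), "R" (3x3) and "t" (3): a world point X has camera coordinates R X + t. Camera axes: x right, y down, z forward; pixel columns grow to the right and rows downward; lengths in mm; the calibration is good to about 2 mm. A picture is of the moment at which its call begins. camera_params takes no time and is no camera call.
- r.sign_off(): hands the job in, once; it reports no verdict.
The state is a dict: "time": time; "q": joint angles; "qvel": joint speeds; "joint_efforts": joint torques, N m; "position": TCP position; "tcp_rot": TCP orientation; "force": force on the tool from outside, world axes, zero at the start; "moment": the same for the moment, N m; "opening": finger opening in mm.
Only numpy, scipy, OpenCV 4.12 (cv2) and the standard library are available. Lean on these libraries where they do the work, as an engineer would, in place of code of your own. Each camera call takes 0.05 s, during which the arm holds its last target. There are 200 camera calls.

## Working session

There is one attempt and no reset: what is moved stays moved. The work goes in short steps, Python scripts to look and compute and a shell command to move; the robot and the scene stay as the last step left them, time stands still between calls to the robot, and variables do not carry over. Pictures are saved under pics/ and viewed, about 8 in all and at most 12, crops included, and the job is handed in when it is done.

```bash
ls; mkdir -p pics; python3 - <<'E'
from cell import r
import cv2
for n in("side","top"):
    cv2.imwrite(f"pics/{n}0.png",r.capture(n)[:,:,::-1])
    p=r.camera_params(n);print(n,p)
print(r.state()); print(r.finger_overhang)
E
```

```text
pics
side {'K': array([[511.06287925,   0.        , 327.69462688],
       [  0.        , 511.06287925, 199.99135103],
       [  0.        ,   0.        ,   1.        ]]), 'k1': -0.1368487510787647, 'R': array([[ 0.85163033,  0.52406597,  0.00897986],
       [ 0.3740374 , -0.59564698, -0.71084506],
       [-0.36718088,  0.60873602, -0.70329131]]), 't': array([-562.04359394,  -68.24928161, 1490.96509932])}
top {'K': array([[446.86637288,   0.        , 321.0045536 ],
       [  0.        , 446.86637288, 198.87879702],
       [  0.        ,   0.        ,   1.        ]]), 'k1': -0.036654089663089445, 'R': array([[-0.00251858, -0.99983625, -0.01791997],
       [-0.99426411,  0.00441981, -0.10686132],
       [ 0.10692302,  0.01754804, -0.99411244]]), 't': array([115.21617307, 637.90063902, 962.55589317])}
{'time': 0.1, 'q': array([ 1.21387879e+00,  2.21172788e-01,  1.52750321e+00,  4.94251192e-06,
        1.39471025e+00, -1.26115873e-01]), 'qvel': array([ 0.00087792, -0.00299537, -0.00043809, -0.00023359,  0.00174161,
       -0.00026526]), 'joint_efforts': array([ 2.61205068e-04, -4.98243213e+01, -3.90549123e+01, -2.00808654e-04,
        5.78371619e-03, -4.80022678e-06]), 'position': array([142.80194116, 607.93169044, 247.28935704]), 'tcp_rot': array([ 1.15145251e-01,  9.93348261e-01, -8.70190889e-04, -2.16854997e-04]), 'force': array([-0.25718547,  0.57786031,  0.24143891]), 'moment': array([ 0.0259283 ,  0.03710396, -0.01155609]), 'opening': 85.5034735400813}
17.0
```

View pics/side0.png

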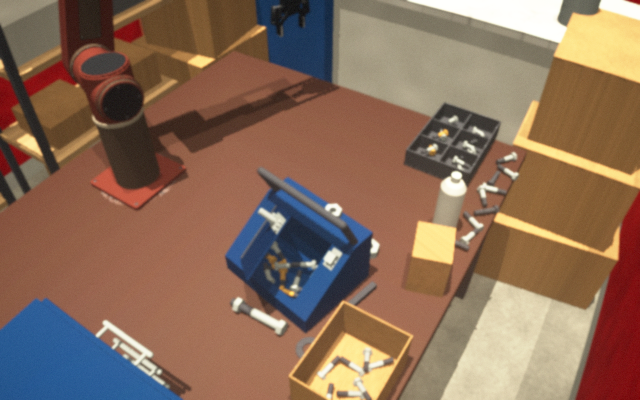

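View pics/top0.png

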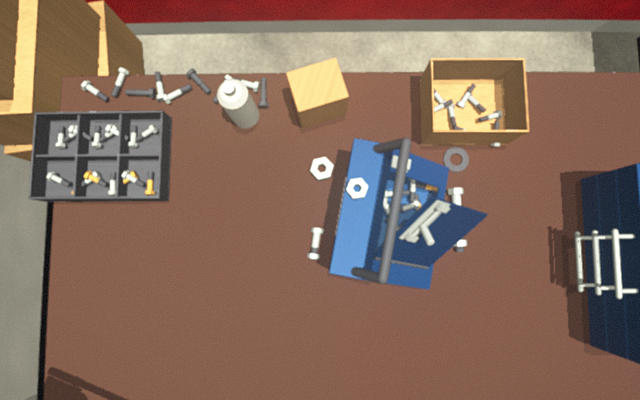

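```bash
python3 - <<'E'
import cv2
a=cv2.imread("pics/top0.png")[130:300,315:495];b=cv2.imread("pics/side0.png")[160:330,220:385]
def big(a,o):
    a=cv2.resize(a,None,fx=4.4,fy=3.5*4.4/3.5,interpolation=cv2.INTER_CUBIC)
    a=cv2.resize(a,(int(a.shape[1]*0.8/0.88),int(a.shape[0]*0.8/0.88)))
    return a
for n,im,(x0,y0) in(("top",a,(315,130)),("side",b,(220,160))):
    s=3.5
    m=cv2.resize(im,None,fx=s,fy=s,interpolation=cv2.INTER_CUBIC)
    m=cv2.convertScaleAbs(m,alpha=1.5,beta=10)
    for k in range(0,im.shape[1],20):
        cv2.putText(m,str(x0+k),(int((k+.5)*s),10),0,.35,(255,255,255));cv2.line(m,(int((k+.5)*s),12),(int((k+.5)*s),18),(255,255,255))
    for k in range(0,im.shape[0],20):
        cv2.putText(m,str(y0+k),(0,int((k+.5)*s)+4),0,.35,(255,255,255))
        cv2.line(m,(24,int((k+.5)*s)),(30,int((k+.5)*s)),(255,255,255))
    cv2.imwrite(f"pics/{n}crop.png",m)
E
```

```text
(no output)
```

View pics/topcrop.png

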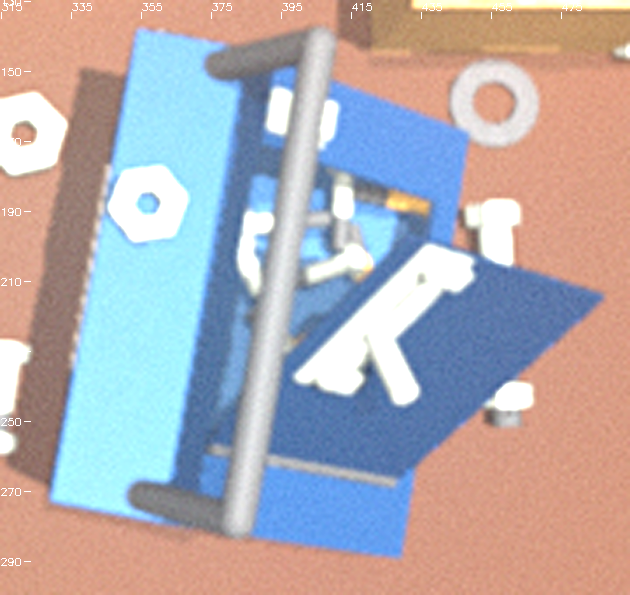

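View pics/sidecrop.png

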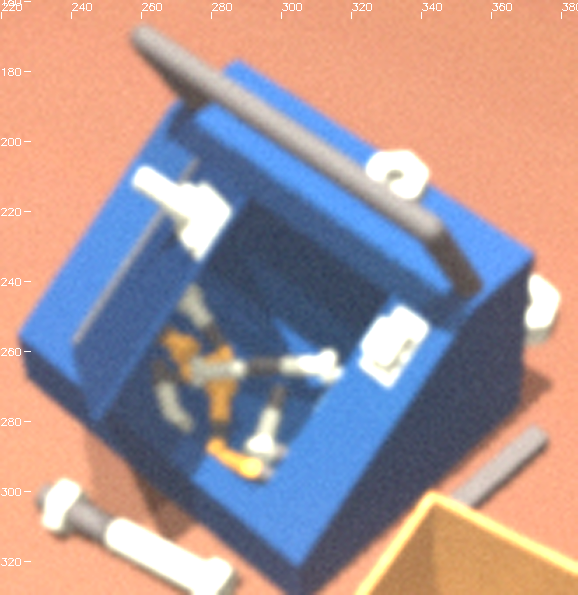

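```bash
cat > h.py <<'E'
import numpy as np,cv2
from cell import r
from scipy.optimize import least_squares
from scipy.spatial.transform import Rotation as Ro
P={n:r.camera_params(n) for n in("side","top")}
def proj(n,X):
    p=P[n];c=np.atleast_2d(X)@p['R'].T+p['t'];d=np.array([p['k1'],0,0,0,0.])
    return cv2.projectPoints(c.reshape(-1,1,3),np.zeros(3),np.zeros(3),p['K'],d)[0][:,0]
def tri(u):
    o=np.array([1e3]*3)
    M=[]
    for n in u:
        p=P[n];x=cv2.undistortPoints(np.array([[u[n]]],float),p['K'],np.array([p['k1'],0,0,0,0.]))[0,0]
        M.append((x,p))
    A=[];b=[]
    for x,p in M:
        for i in(0,1):
            A.append(p['R'][i]-x[i]*p['R'][2]);b.append(x[i]*p['t'][2]-p['t'][i])
    return np.linalg.lstsq(np.array(A),np.array(b),rcond=None)[0]
t=np.radians(35);S=np.array([np.cos(t),0,np.sin(t)]);N=np.array([-np.sin(t),0,np.cos(t)])
def sl(s,y,n): return np.array([-110,0,50])+s*S+n*N+np.array([0,y,0])
def hat(s,y,n,a): # point given in shut coords, hatch open by a
    d=85-y; return sl(s,85-d*np.cos(a)+n*np.sin(a),d*np.sin(a)+n*np.cos(a))
def W(c,X): return Ro.from_euler('z',c[2]).apply(X)+[c[0],c[1],0]
E
cat > m.py <<'E'
from h import *
pts={'f-':((449.3,167.1),(305.1,322.9)),'f+':((429.9,288.9),(226.3,255.1)),'b-':((354.1,138.6),(372.3,233.7)),'b+':((329.3,273.4),(287.1,177.7)),
'knobtip':((430.7,242.9),(260.6,210.9)),'hlow':((487.9,214.3),(247.1,279.4))}
T={k:tri({'top':v[0],'side':v[1]}) for k,v in pts.items()}
for k in T: print(k,T[k].round(1))
def model(p):
    return {'f-':sl(0,-135,0),'f+':sl(0,135,0),'b-':np.array([110,-135,160.]),'b+':np.array([110,135,160.]),
     'knobtip':hat(145,-20-p[4],49,p[3]),'hlow':hat(16,-89,2,p[3])}
def res(p):
    e=[]
    for k,X in model(p).items():
        w=W(p,X)
        e+=list(proj('top',w)[0]-pts[k][0])+list(proj('side',w)[0]-pts[k][1])
    return np.array(e)
s=least_squares(res,[450,-100,1.5,.8,.005],x_scale=[100,100,1,1,.1*100]) 
p=s.x;print(p.round(3));print(res(p).reshape(-1,4).round(1))
for k,X in model(p).items(): print(k,W(p,X).round(1))
for k in[(145,-106,11)]: print('keeper px',proj('top',W(p,sl(*k))),proj('side',W(p,sl(*k))))
E
python3 m.py
```

```text
f- [ 707.2 -171.8   46.9]
f+ [ 443.3 -119.2   51.3]
b- [746.7  44.9 153.5]
b+ [481.   95.5 154.7]
knobtip [539.8 -84.4 226.3]
hlow [ 594.1 -210.1  166.6]
[594.507 -37.845   1.382   0.82    5.164]
[[-0.1 -0.2 -0.4 -1.1]
 [-0.2 -0.2 -2.1  0.2]
 [ 0.  -1.5  0.4 -1.7]
 [-0.1 -0.8  0.2 -1.4]
 [-0.4 -0.6 -1.4 -0.1]
 [-0.1 -0.7 -1.   1.1]]
f- [ 706.5 -171.2   50. ]
f+ [ 441.3 -120.6   50. ]
b- [747.7  44.9 160. ]
b+ [482.5  95.5 160. ]
knobtip [539.1 -84.9 226.5]
hlow [ 594.3 -211.5  164.5]
keeper px [[403.85396869 162.67477596]] [[330.30366386 257.97705913]]
```

```bash
cat > g.py <<'E'
import sys
from h import *
c=[594.5,-37.8,1.382]
Rb=Ro.from_euler('z',c[2]).as_matrix()
z=-Rb@N; y=-Rb[:,1]; D=np.column_stack([np.cross(y,z),y,z])
def here():
    s=r.state();R=Ro.from_quat(s['tcp_rot']).as_matrix();p=np.array(s['position'])
    tip=Rb.T@(p+17*R[:,2]-[c[0],c[1],0])-[-110,0,50]
    print('t',s['time'],'pos',p.round(1),'tip s,y,n',[round(float(v),1) for v in(tip@S,tip[1],tip@N)],'F(bin s,y,n)',[round(float(v),1) for v in(s['force']@Rb@S,s['force']@Rb[:,1],s['force']@Rb@N)],'open',round(s['opening'],1),'q',np.round(s['q'],2),'oerr deg',(Ro.from_matrix(R.T@D).as_rotvec(degrees=True)).round(1))
    return p,R
def to(s,yy,n):
    p,R=here();t=W(c,sl(s,yy,n))-17*z
    print('target TCP',t.round(1),'shift m',(R.T@(t-p)/1000).round(4),'rot',Ro.from_matrix(R.T@D).as_rotvec(degrees=True).round(1))
if __name__=='__main__':
    for i in range(1,len(sys.argv),3): to(*map(float,sys.argv[i:i+3]))
    if len(sys.argv)==1: here()
E
python3 -m pendant '0.5 0 0 -0.04 0 0 0;1 0 0 -0.08 0 0 0;1 0 0 -0.12 0 0 0;1 0 0 -0.16 0 0 0;1 0 0 -0.2 0 0 0;1 0 0 -0.22 0 0 0;1 0 0 -0.22 0 0 0' 30
python3 g.py 60 5 260
```

```text
time: 0.68
position: [143.3, 609.4, 475.4]
tcp_rot: [0.115, 0.993, 0.005, 0.001]
force: [-0.1, 0.7, 1.0]
opening: 0.6
t 0.6833 pos [143.3 609.4 475.4] tip s,y,n [775.9, 564.6, -44.7] F(bin s,y,n) [1.1, 0.3, 0.4] open 0.6 q [ 1.21  0.18  1.16 -0.    1.79 -0.13] oerr deg [-26.2  27.4  84.8]
target TCP [ 548.4 -252.7  311.3] shift m [-0.5913 -0.7482  0.1571] rot [-26.2  27.4  84.8]
```

```bash
python3 -m pendant '1 -0.03 -0.037 0 -1 1 4;1 -0.055 -0.07 0 -2.5 2.5 8;1 -0.08 -0.10 0 -4 4 13;1 -0.105 -0.135 0 -5 5 17;1 -0.13 -0.165 0 -6 6 20;1 -0.155 -0.195 0 -7 7 23;1 -0.18 -0.225 0 -8 8 26;1 -0.205 -0.26 0 -9 9.5 30;1 -0.23 -0.29 0 -10 11 33;1 -0.255 -0.32 0 -11 12 37;1 -0.28 -0.355 0 -12.5 13 40;1 -0.305 -0.385 0 -13.5 14 44;1 -0.33 -0.42 0 -14.5 15 47;1 -0.355 -0.45 0 -16 16 51;1 -0.38 -0.48 0 -17 17.5 54;1 -0.405 -0.51 0 -18 19 58;1 -0.43 -0.545 0 -19 20 62;1 -0.455 -0.575 0 -20 21 65;1 -0.48 -0.605 0 -21 22 69;1 -0.48 -0.605 0 -21 22 69' 
python3 g.py 60 5 260
```

```text
time: 2.35
position: [473.3, -96.1, 463.5]
tcp_rot: [0.651, 0.717, 0.189, -0.16]
force: [-0.5, 0.5, -1.3]
opening: -0.1
t 2.35 pos [473.3 -96.1 463.5] tip s,y,n [259.8, 109.3, 304.7] F(bin s,y,n) [-0.4, 0.6, -1.3] open -0.1 q [-0.64 -0.06  1.5   0.44  1.97 -0.62] oerr deg [-5.1  5.9 15. ]
target TCP [ 548.4 -252.7  311.3] shift m [-0.2168  0.0525  0.0594] rot [-5.1  5.9 15. ]
```

```bash
python3 -m pendant '1 -0.037 0.009 0.01 -1 1 2.5;1 -0.073 0.018 0.02 -2 2 5;1 -0.11 0.026 0.03 -3 3 7.5;1 -0.145 0.035 0.04 -4 4 10;1 -0.18 0.044 0.05 -5 5 13;1 -0.217 0.0525 0.059 -5.1 5.9 15;1 -0.217 0.0525 0.059 -5.1 5.9 15;1 -0.217 0.0525 0.059 -5.1 5.9 15' 
python3 g.py 60 5 130; python3 - <<'E'
from h import *
a=r.capture('top')[120:320,300:520,::-1];b=r.capture('side')[150:350,200:420,::-1]
cv2.imwrite('pics/a.png',cv2.resize(np.hstack([a,b]),None,fx=1.8,fy=1.8))
E
```

```text
time: 3.02
position: [548.5, -246.9, 312.1]
tcp_rot: [0.732, 0.611, 0.232, -0.194]
force: [-0.4, 0.8, -0.1]
opening: 0.2
t 3.0167 pos [ 548.5 -246.9  312.1] tip s,y,n [65.2, 6.1, 257.4] F(bin s,y,n) [0.5, 0.5, -0.5] open 0.2 q [-0.81  0.32  1.39  0.5   1.79 -0.61] oerr deg [-0.3 -0.2  0.4]
target TCP [ 562.3 -179.4  204.8] shift m [-0.0055  0.0016  0.1273] rot [-0.3 -0.2  0.4]
```

View pics/a.png

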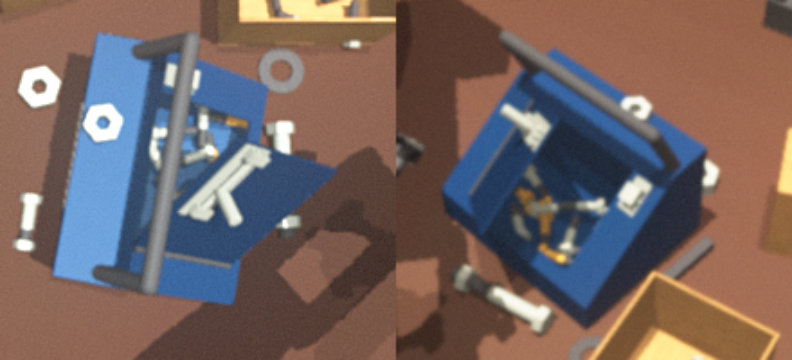

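```bash
python3 -m pendant '1 -0.002 0 0.04 0 0 0;1 -0.005 0.001 0.08 0 0 0;1 -0.005 0.001 0.11 0 0 0;1 -0.005 0.001 0.125 0 0 0;1 -0.005 0.001 0.132 0 0 0;1 -0.005 0.001 0.132 0 0 0'; python3 g.py
python3 -m pendant '1 0 0.004 0.01 0 0 0;1 0 0.008 0.02 0 0 0;1 0 0.012 0.03 0 0 0;1 0 0.016 0.04 0 0 0;1 0 0.02 0.05 0 0 0;1 0 0.022 0.055 0 0 0'; python3 g.py
```

```text
time: 3.62
position: [564.2, -175.3, 207.7]
tcp_rot: [0.73, 0.614, 0.232, -0.188]
force: [0.2, 0.2, 0.6]
opening: -0.1
t 3.6167 pos [ 564.2 -175.3  207.7] tip s,y,n [65.2, 3.9, 129.8] F(bin s,y,n) [0.6, -0.2, 0.3] open -0.1 q [-0.71  0.33  1.58  0.52  1.56 -0.63] oerr deg [0.  0.2 0.9]
time: 4.12
position: [592.1, -149.4, 160.0]
tcp_rot: [0.731, 0.613, 0.232, -0.19]
force: [-0.3, -0.3, 1.4]
opening: -0.1
t 4.1167 pos [ 592.1 -149.4  160. ] tip s,y,n [63.0, -18.6, 73.1] F(bin s,y,n) [0.5, 0.2, 1.3] open -0.1 q [-0.65  0.41  1.58  0.54  1.47 -0.62] oerr deg [0.  0.1 0.7]
```

```bash
python3 -m pendant '1 0 0.003 0.01 0 0 0;1 0 0.006 0.02 0 0 0;1 0 0.009 0.03 0 0 0;1 0 0.011 0.04 0 0 0'; python3 g.py;  python3 - <<'E'
from h import *
a=r.capture('top')[120:320,330:550,::-1];b=r.capture('side')[150:350,200:420,::-1]
cv2.imwrite('pics/b.png',cv2.resize(np.hstack([a,b]),None,fx=1.8,fy=1.8))
E
```

```text
time: 4.45
position: [607.4, -129.2, 127.7]
tcp_rot: [0.731, 0.613, 0.232, -0.189]
force: [0.2, -1.8, 1.1]
opening: 0.2
t 4.45 pos [ 607.4 -129.2  127.7] tip s,y,n [63.1, -29.8, 33.7] F(bin s,y,n) [-0.8, -0.5, 1.9] open 0.2 q [-0.61  0.45  1.59  0.56  1.41 -0.62] oerr deg [0.1 0.1 0.7]
```

View pics/b.png

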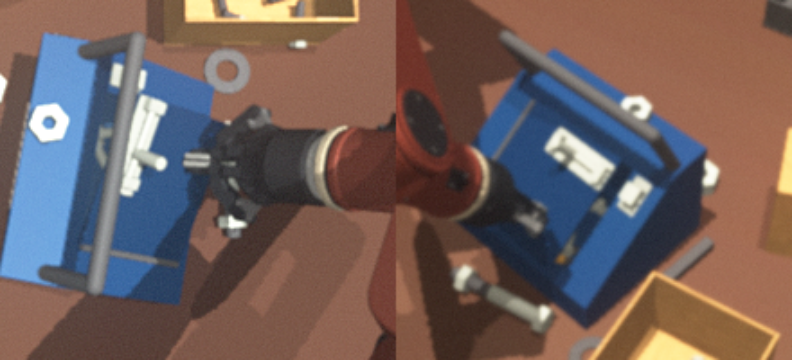

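```bash
python3 -m pendant '1 0 0.002 0.008 0 0 0;1 0 0.004 0.016 0 0 0;1 0 0.005 0.022 0 0 0;1 0 0.005 0.026 0 0 0;1 0 0.005 0.028 0 0 0;1 0 0.005 0.028 0 0 0'; python3 g.py
python3 -m pendant '1 0 0 0.001 0 0 0;1 0 0 0.002 0 0 0;1 0 0 0.002 0 0 0'; python3 g.py
```

```text
time: 5.05
position: [614.7, -114.5, 105.3]
tcp_rot: [0.731, 0.613, 0.232, -0.189]
force: [0.4, 0.1, 0.1]
opening: 0.1
t 5.05 pos [ 614.7 -114.5  105.3] tip s,y,n [63.2, -34.3, 6.2] F(bin s,y,n) [0.2, -0.4, -0.0] open 0.1 q [-0.59  0.48  1.59  0.57  1.37 -0.62] oerr deg [0.  0.1 0.7]
time: 5.3
position: [615.1, -113.8, 104.2]
tcp_rot: [0.731, 0.613, 0.232, -0.189]
force: [-0.2, 0.7, -1.3]
opening: -0.2
t 5.3 pos [ 615.1 -113.8  104.2] tip s,y,n [63.2, -34.5, 4.9] F(bin s,y,n) [-0.3, 0.3, -1.5] open -0.2 q [-0.59  0.48  1.59  0.57  1.36 -0.62] oerr deg [0.1 0.2 0.8]
```

```bash
python3 -m pendant '1 0 0 0.001 0 0 0;1 0 0 0.002 0 0 0;1 0 0 0.002 0 0 0'; python3 g.py
python3 -m pendant '1 0 0 0.001 0 0 0;1 0 0 0.002 0 0 0;1 0 0 0.002 0 0 0'; python3 g.py
```

```text
time: 5.55
position: [615.3, -113.4, 103.5]
tcp_rot: [0.731, 0.613, 0.232, -0.189]
force: [-3.2, -2.8, 5.6]
opening: -0.1
t 5.55 pos [ 615.3 -113.4  103.5] tip s,y,n [63.1, -34.7, 4.1] F(bin s,y,n) [0.4, 2.6, 6.5] open -0.1 q [-0.59  0.48  1.59  0.57  1.36 -0.62] oerr deg [0.1 0.2 0.8]
time: 5.8
position: [615.4, -113.3, 103.4]
tcp_rot: [0.731, 0.613, 0.232, -0.188]
force: [-9.2, -6.4, 15.0]
opening: 0.2
t 5.8 pos [ 615.4 -113.3  103.4] tip s,y,n [63.1, -34.8, 3.9] F(bin s,y,n) [2.0, 7.9, 16.9] open 0.2 q [-0.59  0.48  1.59  0.57  1.36 -0.62] oerr deg [0.1 0.2 0.8]
```

```bash
python3 -m pendant '1 0 0 -0.03 0 0 0;1 0 0 -0.06 0 0 0;1 0 -0.01 -0.09 0 0 0;1 0.02 -0.03 -0.115 0 0 0;1 0.04 -0.055 -0.12 0 0 0;1 0.04 -0.06 -0.12 0 0 0'; python3 g.py 145 20 80; python3 - <<'E'
from h import *
a=r.capture('top')[120:300,340:480,::-1];b=r.capture('side')[180:320,220:400,::-1]
cv2.imwrite('pics/c.png',np.hstack([cv2.resize(a,None,fx=2.4,fy=2.4),cv2.resize(b,None,fx=2.4,fy=432/140)]))
c=[594.5,-37.8,1.382]
for yy in(-20,-25):
  for n in('top','side'):print(n,yy,proj(n,W(c,sl(145,yy,51))),proj(n,W(c,sl(145,yy,11))))
E
```

```text
time: 6.3
position: [548.6, -135.4, 225.7]
tcp_rot: [0.731, 0.614, 0.233, -0.187]
force: [1.0, -0.5, 0.2]
opening: -0.0
t 6.3 pos [ 548.6 -135.4  225.7] tip s,y,n [105.3, 26.7, 123.8] F(bin s,y,n) [-0.2, -1.1, 0.3] open -0.0 q [-0.68  0.23  1.67  0.53  1.56 -0.6 ] oerr deg [0.3 0.2 0.9]
target TCP [566.1 -80.1 212.6] shift m [0.0397 0.0072 0.0437] rot [0.3 0.2 0.9]
top -20 [[411.09970558 205.22628025]] [[396.68099555 204.64697261]]
side -20 [[293.99427209 233.39660453]] [[301.82015571 237.50380284]]
top -25 [[411.52926201 202.66701956]] [[397.10308183 202.1834441 ]]
side -25 [[295.627923   234.57682725]] [[303.42035855 238.65560206]]
```

View pics/c.png

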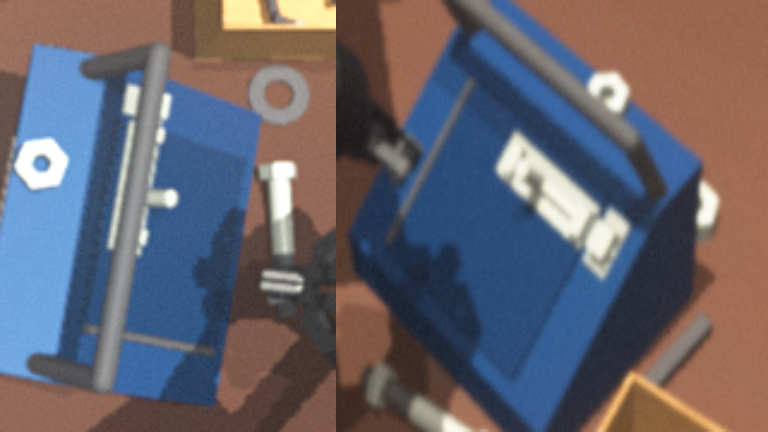

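```bash
python3 -m pendant '1 0.02 0.003 0.01 0 0 0;1 0.0397 0.007 0.03 0 0 0;1 0.0397 0.007 0.05 0 0 0.9;1 0.0397 0.007 0.07 0 0 0.9;1 0.0397 0.007 0.09 0 0 0.9;1 0.0397 0.007 0.098 0 0 0.9;1 0.0397 0.007 0.098 0 0 0.9'; python3 g.py
python3 -m pendant '1 0 0.008 0 0 0 0;1 0 0.016 0 0 0 0;1 0 0.022 0 0 0 0;1 0 0.028 0 0 0 0;1 0 0.034 0 0 0 0;1 0 0.04 0 0 0 0;1 0 0.046 0 0 0 0;1 0 0.052 0 0 0 0;1 0 0.052 0 0 0 0';python3 g.py
```

```text
time: 6.98
position: [571.0, -48.3, 160.7]
tcp_rot: [0.736, 0.607, 0.23, -0.194]
force: [-0.4, -0.6, -0.1]
opening: -0.1
t 6.9833 pos [571.  -48.3 160.7] tip s,y,n [141.5, 21.2, 19.0] F(bin s,y,n) [-0.6, 0.3, 0.3] open -0.1 q [-0.53  0.27  1.76  0.58  1.39 -0.53] oerr deg [-0.3  0.1 -0.3]
time: 7.73
position: [624.4, -60.2, 164.0]
tcp_rot: [0.736, 0.607, 0.231, -0.19]
force: [0.5, 0.6, -0.1]
opening: -0.2
t 7.7333 pos [624.4 -60.2 164. ] tip s,y,n [142.0, -33.6, 22.7] F(bin s,y,n) [0.5, -0.3, -0.5] open -0.2 q [-0.51  0.38  1.61  0.58  1.4  -0.49] oerr deg [ 0.1  0.2 -0.1]
```

```bash
python3 -m pendant '1 0 0.003 -0.002 0 0 0;1 0 0.005 -0.003 0 0 0;1 0 0.007 -0.003 0 0 0;1 0 0.007 -0.003 0 0 0';python3 g.py
python3 -m pendant '1 0 0.001 0 0 0 0;1 0 0.002 0 0 0 0;1 0 0.003 0 0 0 0;1 0 0.003 0 0 0 0';python3 g.py; python3 - <<'E'
from h import *
a=r.capture('top')[120:300,340:480,::-1];b=r.capture('side')[180:320,220:400,::-1]
cv2.imwrite('pics/d.png',np.hstack([cv2.resize(a,None,fx=2.4,fy=2.4),cv2.resize(b,None,fx=2.4,fy=432/140)]))
E
```

```text
time: 8.07
position: [629.8, -62.7, 166.1]
tcp_rot: [0.736, 0.607, 0.231, -0.191]
force: [-1.2, 0.8, -1.3]
opening: -0.2
t 8.0667 pos [629.8 -62.7 166.1] tip s,y,n [142.1, -39.3, 25.2] F(bin s,y,n) [-0.3, 1.3, -1.4] open -0.2 q [-0.51  0.39  1.59  0.58  1.41 -0.49] oerr deg [ 0.   0.1 -0.2]
time: 8.4
position: [632.8, -63.4, 166.3]
tcp_rot: [0.736, 0.607, 0.231, -0.191]
force: [-1.7, 1.4, -2.2]
opening: -0.2
t 8.4 pos [632.8 -63.4 166.3] tip s,y,n [142.0, -42.4, 25.5] F(bin s,y,n) [-0.4, 2.0, -2.4] open -0.2 q [-0.51  0.39  1.58  0.58  1.41 -0.48] oerr deg [ 0.   0.1 -0.1]
```

View pics/d.png

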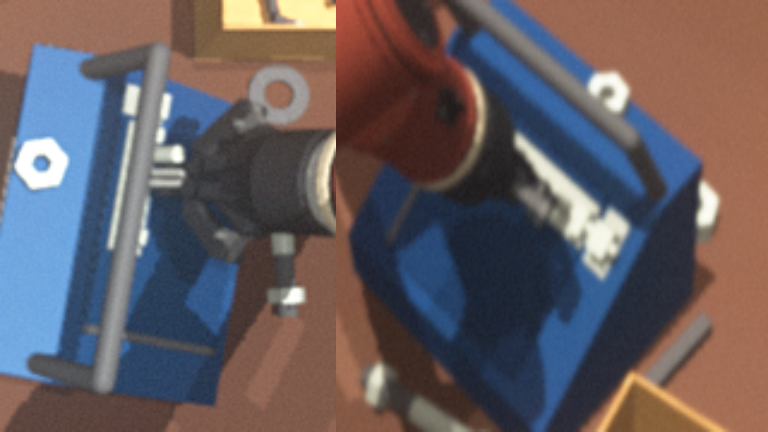

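```bash
python3 -m pendant '1 0 0.001 0 0 0 0;1 0 0.002 0 0 0 0;1 0 0.003 0 0 0 0;1 0 0.003 0 0 0 0';python3 g.py
python3 -m pendant '1 0 0.001 0 0 0 0;1 0 0.0015 0 0 0 0;1 0 0.002 0 0 0 0;1 0 0.002 0 0 0 0';python3 g.py
```

```text
time: 8.83
position: [635.1, -63.9, 166.3]
tcp_rot: [0.736, 0.607, 0.23, -0.192]
force: [-5.3, 0.5, 0.1]
opening: 0.2
t 8.8333 pos [635.1 -63.9 166.3] tip s,y,n [142.0, -44.8, 25.5] F(bin s,y,n) [-0.4, 5.3, 0.4] open 0.2 q [-0.5   0.4   1.57  0.58  1.41 -0.48] oerr deg [-0.1  0.1 -0.2]
time: 9.17
position: [635.5, -64.0, 166.3]
tcp_rot: [0.736, 0.607, 0.229, -0.193]
force: [-13.5, 1.2, 4.1]
opening: 0.3
t 9.1667 pos [635.5 -64.  166.3] tip s,y,n [142.0, -45.1, 25.5] F(bin s,y,n) [1.3, 13.5, 4.1] open 0.3 q [-0.5   0.4   1.57  0.58  1.42 -0.48] oerr deg [-0.3  0.1 -0.2]
```

```bash
python3 -m pendant '1 0 0.001 0 0 0 0;1 0 0.0015 0 0 0 0;1 0 0.0015 0 0 0 0';python3 g.py
python3 -m pendant '1 0 -0.004 0 0 0 0;1 0 -0.012 0 0 0 0;1 0 -0.015 -0.03 0 0 0;1 0 -0.015 -0.06 0 0 0;1 -0.01 -0.015 -0.1 0 0 0;1 -0.04 -0.03 -0.14 0 0 0;1 -0.07 -0.06 -0.16 0 0 0;1 -0.09 -0.08 -0.18 0 0 0;1 -0.09 -0.08 -0.18 0 0 0;1 -0.09 -0.08 -0.18 0 0 0';python3 g.py; python3 - <<'E'
from h import *
a=r.capture('top')[130:230,360:480,::-1];b=r.capture('side')[190:290,260:380,::-1]
cv2.imwrite('pics/e.png',cv2.resize(np.hstack([a,b]),None,fx=3.3,fy=3.3,interpolation=cv2.INTER_CUBIC))
c=[594.5,-37.8,1.382]
for yy in(-60,-65):
  for n,o in(('top',(360,130)),('side',(140,190))):print(n,yy,(proj(n,W(c,sl(145,yy,51)))-o+.5)*3.3)
E
```

```text
time: 9.42
position: [635.7, -64.0, 166.2]
tcp_rot: [0.735, 0.608, 0.228, -0.195]
force: [-19.9, 0.2, 6.4]
opening: -0.1
t 9.4167 pos [635.7 -64.  166.2] tip s,y,n [142.0, -45.2, 25.4] F(bin s,y,n) [0.8, 19.5, 7.3] open -0.1 q [-0.5   0.41  1.57  0.58  1.42 -0.48] oerr deg [-0.5  0.1 -0.2]
time: 10.25
position: [526.3, -226.0, 263.7]
tcp_rot: [0.738, 0.606, 0.231, -0.189]
force: [0.2, 1.2, -0.8]
opening: 0.1
t 10.25 pos [ 526.3 -226.   263.7] tip s,y,n [50.7, 31.6, 208.3] F(bin s,y,n) [0.6, 0.0, -1.4] open 0.1 q [-0.81  0.27  1.54  0.49  1.69 -0.65] oerr deg [ 0.3  0.3 -0.3]
top -60 [[181.55017168 182.62065908]]
side -60 [[553.63158541 176.47868472]]
top -65 [[182.94789679 174.25801811]]
side -65 [[559.21569955 180.50603918]]
```

View pics/e.png

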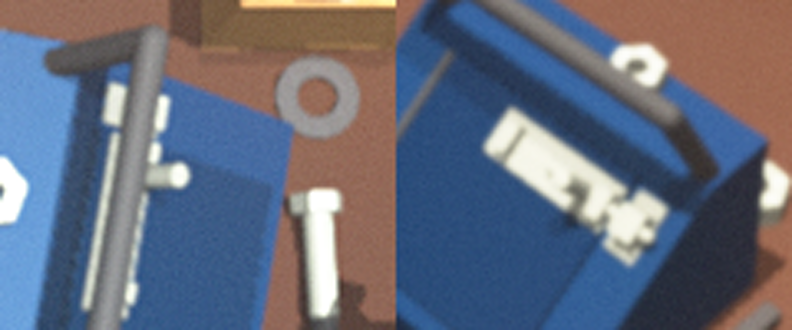

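```bash
python3 -c "
from cell import r
print(r.sign_off())"
```

```text
the job is handed in; nothing more can be done
None
```

I shut the hatch by pushing it with the closed fingertips, then slid the bolt home by pushing its knob. The job is handed in at about 10.3 s on the robot's clock.

- **Hatch:** the fingertips pressed against the shut hatch and stopped, with up to 17 N. They stopped at n ≈ 3.9 mm against an expected 5, about 1 mm off and within calibration error.
- **Bolt:** the knob ran up against a firm stop at about 20 N. In the last top picture the knob tip sits at y ≈ -65 mm, which is fully home, and the side picture shows the rod through the keeper.
- **Closest clearance:** on the way down beside the knob, the fingertips dipped about 7 mm lower than planned, to n ≈ 20 mm. That is just above the staples at 18 mm, and no contact force showed.
- **Loose hardware:** what I could see in the last pictures had not moved. The short bolt lay outside the last crops, but the arm never went near it.
- **At hand-in:** the gripper was about 200 mm clear of the slope, touching nothing. No check failed.

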